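# Gauge the depth of a blind bore

## Task

Find out how deep the blind bore in the brass block is: lift the depth gauge by its head out of the bur block, lower the probe into the bore and press gently until the tip stands on the bottom, so that the face of the brass block slides the blue stop disc up the rod to mark the depth. Then draw it out straight and stand it back upright in its socket, with the disc still showing the depth. Leave the other things on the bench where they are.

Things in the scene. Friction and masses are not known exactly. Their poses are not given: they have to be found in the camera images.
- depth_gauge: depth gauge, loose, 80 to 120 g: a steel probe rod of 9 mm diameter, 106 mm long, with dark rings every 5 mm, below a knurled aluminium head (the place to grip) of 18 mm diameter and 30 mm height; 135 mm overall. The origin is the centre of the flat tip (its edge is chamfered 1.5 mm wide, 2.2 mm high); z runs up the rod, the head reaches from z = 105 to 135 mm. It starts upright in the socket of the bur block.
- stop_disc (a joint): the blue stop disc (foot 30 mm in diameter, 14 mm high with its hub) that slides on the gauge's rod: the value is the distance in m from the probe's tip to the disc's flat underside, i.e. the depth that the gauge shows; it starts at 21 to 23 mm and can go up to 75 mm. Friction holds it where it is left; it takes 2.5 N to slide it, more than the gauge weighs, so the gauge does not sink by its own weight once the disc lies on something.
- bore_mouth (a point): centre of the mouth of the bore, level with the flat top face (46 x 40 mm) of the brass block. The bore is vertical, 11 mm in diameter, blind and flat-bottomed; how deep it was drilled is not known: somewhere between 26 and 48 mm. Bore and block are hard: steel meets brass without give, so feel for the bottom slowly (about 10 to 15 mm/s); 5 to 10 N is plenty and 30 N would mark the work. The block is clamped in the vice.
- die_vice: low steel vice, fixed to the bench, 142 mm long, 58 mm wide (82 mm over its two hold-down lugs), that holds the brass block; origin on the bench under the bore, x along the vice with the screw at -x; jaws 40 mm high, face of the brass block 68 mm above the bench.
- socket_mouth (a point): centre of the mouth of the gauge's socket, on the top of the bur block, 34 mm above the bench; vertical hole of 10.5 mm diameter, 18 mm deep.
- socket_floor (a point): centre of the flat floor of that socket, where the probe's tip stands when the gauge is put away.
- bur_block: wooden bur block, fixed, 86 x 122 mm at its foot and 34 mm high; origin on the bench under the gauge's socket; a row of thin steel burs stands along y at x = 41 mm, up to 77 mm above the bench.
- loupe: black folding loupe, 22 x 51 x 26 mm, loose; origin at its underside. Leave alone.
- ring_clamp: wooden ring clamp, 30 x 101 x 19 mm, lying loose; origin at its underside. Leave alone.
- hammer: chasing hammer with beech handle, 75 x 226 x 22 mm, lying loose; origin at its underside. Leave alone.
- white_pen: white marker pen, 10 x 122 x 11 mm, lying loose; origin at its underside. Leave alone.
- disc_underside (a point): centre of the stop disc's flat underside, on the rod's axis; the face of the brass block pushes here.

How it is judged:
By the outcome, as a careful person would: the job done as asked, in the order asked, and still so for the second after the job is handed in, with the robot touching nothing.
It also fails if it takes over 64 s, if anything falls off the work surface, if the arm or the gripper's body presses on something with over 40 N, if the wrist force passes 120 N, or if a joint passes its speed limit or range.

## Robot

A 6-joint arm with a two-finger parallel gripper is mounted at the origin on a cart in front of the work surface, level with it; the furniture and walls round the work are solid. World frame = base frame: x ahead of the robot, y to its left, z up, the work surface at z = 0. Lengths are in m, angles in rad, forces in N, time in s.
With the tool pointing down it reaches from about 0.25 to 0.725 m from the base axis. Payload 4 kg.
Tool frame: the origin (TCP) lies between the finger pads; the fingertips stand 11 mm ahead of it and the grasp point (between the pads) lies 8 mm behind it (bot.tip_extent is the distance from the TCP to the fingertips, in m); z points along the fingers, y is the line along which they close (so a half turn about z gives the same grasp; the last joint's range is limited). The gripper opens to 85 mm and grips with 20 to 120 N. Pads are 22 mm wide; open, the fingers measure 114 mm over their backs; the gripper's body (76 mm by 85 mm) begins 54 mm behind the grasp point. The pads swing forward as they close: fully open they stand 13 mm farther back than shut.
Start: joints at [0, 0.241, 0.005, 1.335, 0, 1.571], TCP at [0.5, -0, 0.242] pointing down, gripper open.
Joint ranges: [-2.72, 2.72], [-1.05, 1.87], [-1.09, 1.28], [-1.99, 2.15], [-1.42, 1.44], [-3.14, 3.14]. Speed limits (rad/s): [2.79, 2.79, 3.14, 3.14, 3.14, 3.14].

## Interface

Orientations are given as a unit quaternion [x, y, z, w].
In Python, from workcell import bot gives the robot as it stands. The module is installed in compiled form; this text tells all that it offers.
- The arm moves only by the tool drive_tool, never from a script. Its argument "rows" is a list of rows, each an object of numbers: "dx", "dy", "dz": the shift along the tool's x, y, z in units of 50 mm (1.0 is 50 mm); "wx", "wy", "wz": the turn, a rotation vector about the tool's x, y, z in units of 5 degrees (1.0 is 5 degrees); "hand": the finger opening in mm, from 0 to 85.4. A call has 1 to 20 rows; each row is the pose to reach, as a shift and turn from the pose commanded when the call began, along the tool's axes at that moment; what a row does not reach only later rows make up. A row lasts 1/10 s, in which the tool goes at most 50 mm and 8.59 degrees, less where a joint would pass 70% of its speed; a pose out of reach is approached as far as the arm can. A call with a gripper value outside its range is refused whole. The fingers move at their own pace and stop on an object; the grip force is fixed at half the most. Time passes only in rows, so rows that repeat a pose let the fingers close. It gives the time, the measured TCP pose, the force, the opening and the grip force at its end, in the units of the state.
- bot.get_obs(): the state, without advancing time (a new reading comes with each control period).
- bot.camera(name): name is "scene" or "side" or "wrist"; returns the picture (480x640x3 uint8, red, green, blue); there is no depth.
- bot.get_calibration(name): a dict with "vfov" (degrees; the focal length in pixels is half the picture's height over the tangent of half this angle, whatever the lens; pixels are square), "cx", "cy" (the principal point, pixels), "origin" and "rotation" of the camera in the world; the wrist camera has in their place "mount" (4x4, takes a point from camera to tool coordinates, whose origin is the TCP and whose axes are the flange's). Camera axes: x right, y up, looking along -z (the intrinsics and any distortion apply to the point x, -y, -z); pixel columns grow to the right and rows downward; lengths in m; the calibration is good to about 2 mm. A picture is of the moment at which its call begins: read the wrist's pose just before it. get_calibration takes no time and is no camera call.
- bot.job_done(): hands the job in; it is judged then, once.
Trained networks look in the newest picture that a camera, given by its name, has taken for a name from the list of things; names that differ only in an ending like _2 or _b are one class to them, and where a whole thing is asked for, a point or a joint stands for the part that bears it (a point fixed in the world has none). Each returns a list of dicts, best first, with "score" (0 to 1); they miss things now and then, are a little off and sometimes report something else, mostly with a low value. They report only what shows in the picture. A call takes as long as a camera call.
- bot.look_for(camera, thing): "extent" ([centre column, centre row, width, height] in pixels, round what is visible of it).
- bot.outline_of(camera, thing): "region" (480x640 bool, what is visible of it) and "extent" ([centre column, centre row, width, height] in pixels, round what is visible of it).
The state is a dict: "clock": time; "joint_pos": joint angles; "joint_vel": joint speeds; "tau": joint torques, N m; "eef_pos": TCP position; "tool_rot": TCP orientation; "ft_force": force on the tool from outside, world axes, zero at the start; "ft_torque": the same for the moment, N m; "grip_width": finger opening in m; "grasp_force": force on a finger pad.
Only numpy, scipy, OpenCV 4.12 (cv2) and the standard library are available. Lean on these libraries where they do the work, as an engineer would, in place of code of your own. Each camera call takes 0.05 s, during which the arm holds its last target. There are 200 camera calls.

## Working session

There is one attempt and no reset: what is moved stays moved. The work goes in short steps, Python scripts to look and compute and a tool call to move; the robot and the scene stay as the last step left them, time stands still between calls to the robot, and variables do not carry over. Pictures are saved under pics/ and viewed, at most 10 in all, crops included, and the job is handed in when it is done.

Besides the shell and the picture viewer there is one more tool, called after "Call:" as name(argument=value, ...) on one line, values as JSON. drive_tool: Moves the arm, as the interface text tells. Its arguments: {"type":"object","properties":{"rows":{"type":"array","items":{"type":"object","properties":{"dx":{"type":"number"},"dy":{"type":"number"},"dz":{"type":"number"},"wx":{"type":"number"},"wy":{"type":"number"},"wz":{"type":"number"},"hand":{"type":"number"}}}}},"required":["rows"]}

```bash
mkdir -p pics; cat > h.py <<'E'
from workcell import bot
import numpy as np, cv2
from scipy.spatial.transform import Rotation as R
def cam(n):
    c=bot.get_calibration(n); o=bot.get_obs()
    f=240/np.tan(np.radians(c['vfov'])/2)
    if 'mount' in c:
        M=np.array(c['mount']); Rt=R.from_quat(o['tool_rot']).as_matrix()
        return f,c['cx'],c['cy'],Rt@M[:3,3]+o['eef_pos'],Rt@M[:3,:3]
    return f,c['cx'],c['cy'],np.array(c['origin']),np.array(c['rotation'])
def atz(C,u,v,z):
    f,cx,cy,o,r=C; d=r@np.array([(u-cx)/f,-(v-cy)/f,-1]); return o+d*(z-o[2])/d[2]
def ray(C,u,v):
    f,cx,cy,o,r=C; d=r@np.array([(u-cx)/f,-(v-cy)/f,-1]); return o,d/np.linalg.norm(d)
def proj(C,p):
    f,cx,cy,o,r=C; q=r.T@(np.array(p)-o); return np.array([cx-f*q[0]/q[2],cy+f*q[1]/q[2]])
def tri(rs):
    A=sum(np.eye(3)-np.outer(d,d) for o,d in rs); b=sum((np.eye(3)-np.outer(d,d))@o for o,d in rs); return np.linalg.solve(A,b)
def save(n,im): cv2.imwrite('pics/'+n+'.png',im[:,:,::-1])
E
python3 - <<'E'
from h import *
for n in ("scene","side","wrist"):
    c=bot.get_calibration(n); print(n,{k:np.round(v,3).tolist() if not isinstance(v,str) else v for k,v in c.items()})
    C=cam(n); save(n+'0',bot.camera(n))
    for t in ("depth_gauge","stop_disc","bore_mouth","die_vice","bur_block","socket_mouth"):
        try: print(t,[(round(x['score'],2),np.round(x['extent']).tolist()) for x in bot.look_for(n,t)[:2]])
        except Exception as e: print(t,e)
print(bot.get_obs())
E
```

```text
scene {'vfov': 46.106, 'cx': 318.513, 'cy': 246.596, 'origin': [0.163, -0.594, 0.707], 'rotation': [0.433, -0.131, -0.251, 0.856]}
depth_gauge [(0.54, [276.0, 225.0, 14.0, 53.0]), (0.21, [339.0, 293.0, 34.0, 38.0])]
stop_disc [(0.65, [278.0, 248.0, 12.0, 12.0]), (0.47, [297.0, 311.0, 30.0, 27.0])]
bore_mouth [(0.98, [371.0, 369.0, 85.0, 73.0]), (0.16, [223.0, 223.0, 11.0, 30.0])]
die_vice [(0.95, [371.0, 370.0, 88.0, 71.0])]
bur_block []
socket_mouth [(0.58, [286.0, 252.0, 54.0, 62.0])]
side {'vfov': 45.566, 'cx': 305.561, 'cy': 237.463, 'origin': [0.678, 0.896, 0.617], 'rotation': [0.011, 0.458, 0.889, 0.021]}
depth_gauge []
stop_disc [(0.29, [347.0, 284.0, 9.0, 15.0])]
bore_mouth [(0.8, [335.0, 180.0, 70.0, 46.0])]
die_vice [(0.57, [336.0, 181.0, 70.0, 47.0])]
bur_block [(0.67, [345.0, 285.0, 4.0, 14.0]), (0.62, [337.0, 291.0, 46.0, 74.0])]
socket_mouth [(0.9, [335.0, 290.0, 46.0, 75.0])]
wrist {'vfov': 60.472, 'cx': 321.345, 'cy': 238.78, 'mount': [[-0.001, 0.963, 0.268, 0.069], [1.0, 0.001, -0.0, -0.001], [-0.0, 0.268, -0.963, -0.133], [0.0, 0.0, 0.0, 1.0]]}
depth_gauge []
stop_d
[... 226 characters left out ...]
': array([9.46603093e-06, 2.40571135e-01, 4.99520028e-03, 1.33520964e+00,
       1.31114945e-05, 1.57078293e+00]), 'joint_vel': array([-5.16469146e-04,  3.86624001e-05, -3.56915224e-04,  1.08732011e-04,
       -3.90140409e-04, -1.03856391e-03]), 'tau': array([-1.20040117e-03, -3.72218442e+01,  2.52696633e+01,  1.25020320e-03,
       -7.36794937e-05, -2.82984490e-05]), 'eef_pos': array([4.99993377e-01, 8.56806492e-06, 2.42319061e-01]), 'tool_rot': array([ 7.07098698e-01,  7.07114864e-01,  8.43837057e-06, -8.32841172e-07]), 'ft_force': array([0.0771763 , 0.46925972, 0.87075063]), 'ft_torque': array([-0.00011642, -0.04690976,  0.0673554 ]), 'grasp_force': 0.0, 'grip_width': 0.08516897938123398}
```

```bash
sed -i "s/np.array(c\['rotation'\])$/R.from_quat(c['rotation']).as_matrix()/" h.py
python3 - <<'E'
from h import *
S=cam('scene');D=cam('side')
print('gauge head z.155', atz(S,276,203,.150), 'disc',atz(S,278,248,.043),'vice',atz(S,371,369,.034))
print('side disc',atz(D,347,284,.043),'vice',atz(D,335,180,.034),'block',atz(D,337,291,.02))
W=cam('wrist');print('wrist vice',atz(W,385,345,.04),'block',atz(W,442,20,.03))
E
```

```text
gauge head z.155 [0.58714846 0.19887944 0.15      ] disc [0.58901626 0.20215207 0.043     ] vice [ 0.56006225 -0.14104331  0.034     ]
side disc [0.58086215 0.21782437 0.043     ] vice [ 0.56890937 -0.12237782  0.034     ] block [0.59471856 0.20709106 0.02      ]
wrist vice [ 0.55725761 -0.12485964  0.04      ] block [0.59093205 0.14471461 0.03      ]
```

View pics/scene0.png

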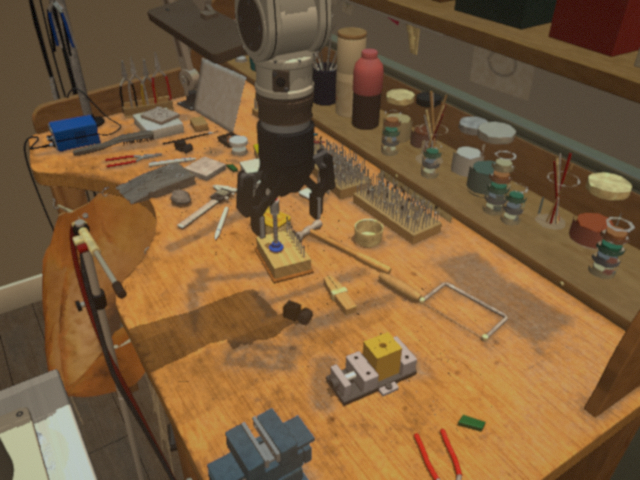

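View pics/side0.png

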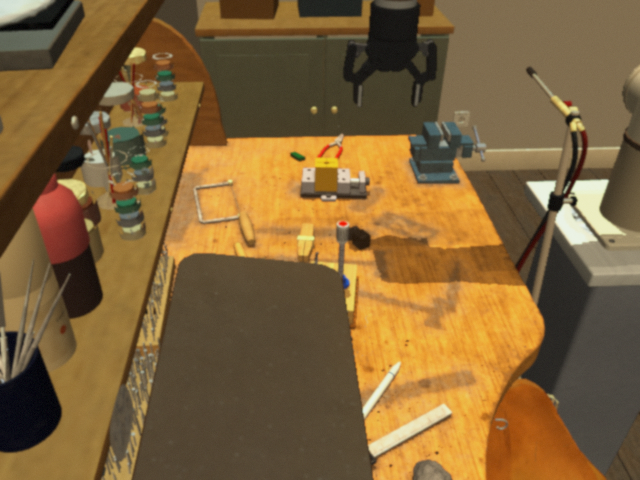

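View pics/wrist0.png

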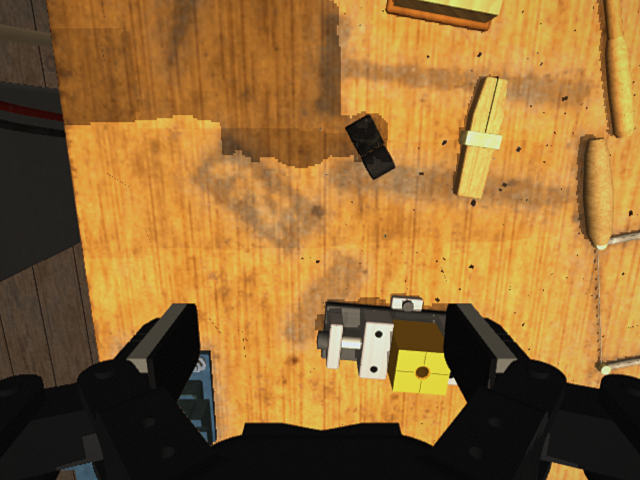

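```bash
python3 - <<'E'
from h import *
S=cam('scene');D=cam('side');W=cam('wrist')
print('bore W',atz(W,422,372,.068),'S',atz(S,383,342,.068), 'D',atz(D,327,162,.068))
a=ray(S,277,206);b=ray(D,342,224)
print('head top D',atz(D,342,224,.151),'disc S',atz(S,276,248,.040),'tri',tri([ray(S,276,247),ray(D,346,283)]))
# board height guesses
for z in(.1,.2,.3,.4,.5):print(z,atz(D,180,255,z),atz(D,345,262,z), atz(S,150,12,z),atz(S,245,38,z))
E
```

```text
bore W [ 0.58494172 -0.13438228  0.068     ] S [ 0.58910187 -0.13012376  0.068     ] D [ 0.58495264 -0.13704795  0.068     ]
head top D [0.59198912 0.21056135 0.151     ] disc S [0.58757804 0.20787694 0.04      ] tri [0.5850053  0.21035444 0.04053314]
0.1 [0.83276372 0.20666621 0.1       ] [0.5880879  0.23512336 0.1       ] [0.92153788 1.86177934 0.1       ] [1.09078163 1.32567178 0.1       ]
0.2 [0.8027257 0.3399718 0.2      ] [0.60539426 0.36292254 0.2       ] [0.79657538 1.45703288 0.2       ] [0.9379258  1.00928206 0.2       ]
0.3 [0.77268768 0.4732774  0.3       ] [0.62270063 0.49072172 0.3       ] [0.67161289 1.05228643 0.3       ] [0.78506998 0.69289235 0.3       ]
0.4 [0.74264966 0.60658299 0.4       ] [0.640007  0.6185209 0.4      ] [0.54665039 0.64753997 0.4       ] [0.63221415 0.37650263 0.4       ]
0.5 [0.71261164 0.73988858 0.5       ] [0.65731337 0.74632008 0.5       ] [0.4216879  0.24279352 0.5       ] [0.47935832 0.06011292 0.5       ]
```

Call:
drive_tool(rows=[{"dx": 0.3,"dy": 0.2},{"dx": 0.8,"dy": 0.5},{"dx": 1.4,"dy": 0.9},{"dx": 2.0,"dy": 1.25},{"dx": 2.5,"dy": 1.55},{"dx": 2.75,"dy": 1.7},{"dx": 2.8,"dy": 1.72},{"dx": 2.8,"dy": 1.72},{"dx": 2.8,"dy": 1.72}])

```text
invalid input at $.rows[0]: expected keys dx, dy, dz, wx, wy, wz, hand
```

```bash
python3 - <<'E'
from h import *
W=cam('wrist'); im=bot.camera('wrist'); save('w1',im)
for t in ("depth_gauge","stop_disc"): print(t,[(round(x['score'],2),np.round(x['extent'],1).tolist()) for x in bot.look_for('wrist',t)[:2]])
print(proj(W,[.588,.209,.151]),proj(W,[.588,.209,.052]),bot.get_obs()['eef_pos'],bot.get_obs()['clock'])
E
```

```text
depth_gauge []
stop_disc []
[ 525.8486204 -212.4192801] [454.49145769 -95.10204121] [ 5.00008260e-01 -6.42918100e-06  2.42300395e-01] 1.2
```

View pics/w1.png

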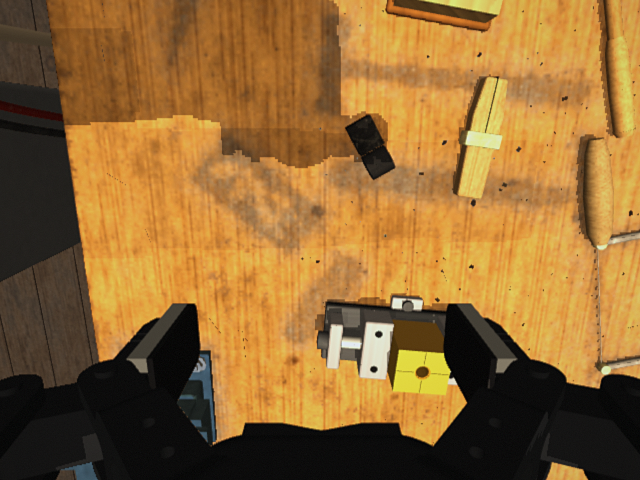

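The move was refused because every key is required. The picture is unchanged, with the bore at (422,372).

Call:
drive_tool(rows=[{"dx": 0.3,"dy": 0.2,"dz": 0,"wx": 0,"wy": 0,"wz": 0,"hand": 85},{"dx": 0.8,"dy": 0.5,"dz": 0,"wx": 0,"wy": 0,"wz": 0,"hand": 85},{"dx": 1.4,"dy": 0.9,"dz": 0,"wx": 0,"wy": 0,"wz": 0,"hand": 85},{"dx": 2.0,"dy": 1.25,"dz": 0,"wx": 0,"wy": 0,"wz": 0,"hand": 85},{"dx": 2.5,"dy": 1.55,"dz": 0,"wx": 0,"wy": 0,"wz": 0,"hand": 85},{"dx": 2.75,"dy": 1.7,"dz": 0,"wx": 0,"wy": 0,"wz": 0,"hand": 85},{"dx": 2.8,"dy": 1.72,"dz": 0,"wx": 0,"wy": 0,"wz": 0,"hand": 85},{"dx": 2.8,"dy": 1.72,"dz": 0,"wx": 0,"wy": 0,"wz": 0,"hand": 85},{"dx": 2.8,"dy": 1.72,"dz": 0,"wx": 0,"wy": 0,"wz": 0,"hand": 85}])

```text
clock: 2.1
eef_pos: [0.5857, 0.1396, 0.2423]
tool_rot: [0.707, 0.707, -0.0, -0.0]
ft_force: [-0.1, 0.6, 0.6]
grip_width: 0.0849
grasp_force: 0.0
```

```bash
python3 - <<'E'
from h import *
W=cam('wrist'); im=bot.camera('wrist'); save('w2',im)
for t in ("depth_gauge","stop_disc"): print(t,[(round(x['score'],2),np.round(x['extent'],1).tolist()) for x in bot.look_for('wrist',t)[:2]])
print(proj(W,[.588,.209,.151]),proj(W,[.588,.209,.052]),bot.get_obs()['eef_pos'],bot.get_obs()['tool_rot'],bot.get_obs()['clock'])
E
```

```text
depth_gauge [(0.71, [345.4, 120.6, 121.4, 159.8]), (0.6, [326.9, 119.9, 36.8, 42.4])]
stop_disc [(0.56, [324.2, 121.0, 28.0, 37.3]), (0.19, [275.4, 299.4, 48.0, 55.5])]
[326.90305839 122.98720755] [325.21749811 123.25787327] [0.58578136 0.13918906 0.24265419] [7.07526832e-01 7.06686468e-01 7.79921852e-05 1.07532022e-04] 2.25
```

View pics/w2.png

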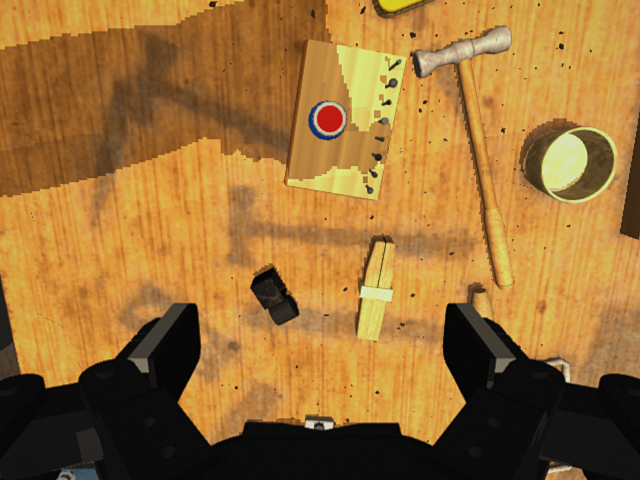

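The wrist view shows the gauge's red head top at (329.5,119), the bur block around it, the loupe at (275,295) and the ring clamp at (377,290), both well clear. Now I'll grasp it.

Call:
drive_tool(rows=[{"dx": 0.4,"dy": 0.02,"dz": 0,"wx": 0,"wy": 0,"wz": 0,"hand": 60},{"dx": 0.9,"dy": 0.05,"dz": 0,"wx": 0,"wy": 0,"wz": 0,"hand": 50},{"dx": 1.3,"dy": 0.07,"dz": 0.1,"wx": 0,"wy": 0,"wz": 0,"hand": 45},{"dx": 1.42,"dy": 0.07,"dz": 0.4,"wx": 0,"wy": 0,"wz": 0,"hand": 45},{"dx": 1.42,"dy": 0.07,"dz": 0.9,"wx": 0,"wy": 0,"wz": 0,"hand": 45},{"dx": 1.42,"dy": 0.07,"dz": 1.4,"wx": 0,"wy": 0,"wz": 0,"hand": 45},{"dx": 1.42,"dy": 0.07,"dz": 1.9,"wx": 0,"wy": 0,"wz": 0,"hand": 45},{"dx": 1.42,"dy": 0.07,"dz": 2.2,"wx": 0,"wy": 0,"wz": 0,"hand": 45},{"dx": 1.42,"dy": 0.07,"dz": 2.28,"wx": 0,"wy": 0,"wz": 0,"hand": 45},{"dx": 1.42,"dy": 0.07,"dz": 2.28,"wx": 0,"wy": 0,"wz": 0,"hand": 30},{"dx": 1.42,"dy": 0.07,"dz": 2.28,"wx": 0,"wy": 0,"wz": 0,"hand": 22},{"dx": 1.42,"dy": 0.07,"dz": 2.28,"wx": 0,"wy": 0,"wz": 0,"hand": 22}])

```text
clock: 3.45
eef_pos: [0.5904, 0.2112, 0.1299]
tool_rot: [0.707, 0.707, 0.001, 0.001]
ft_force: [-0.2, -0.9, 0.9]
grip_width: 0.0221
grasp_force: 0.0
```

```bash
python3 - <<'E'
from h import *
a=[bot.camera(n) for n in('wrist','scene','side')]
save('g1',np.hstack([cv2.resize(a[0],(400,300)),cv2.resize(a[1][160:310,190:390],(400,300),interpolation=cv2.INTER_CUBIC)]))
print(bot.get_obs())
E
```

```text
{'clock': 3.6, 'joint_pos': array([ 3.43691073e-01,  5.53475046e-01,  1.75092715e-01,  1.19064092e+00,
       -1.09712851e-05,  1.91450167e+00]), 'joint_vel': array([-0.00192253,  0.00596833, -0.00558333, -0.00192958, -0.00055822,
       -0.0003554 ]), 'tau': array([-3.18676990e-02, -5.06145251e+01,  2.42651796e+01, -1.04709092e-02,
       -1.36816539e-03, -2.58934548e-06]), 'eef_pos': array([0.59002092, 0.21116228, 0.12929643]), 'tool_rot': array([7.07111553e-01, 7.07101454e-01, 7.99108701e-04, 3.83933683e-04]), 'ft_force': array([-0.4427732 , -0.38145266, -0.51871471]), 'ft_torque': array([-0.01939873, -0.01394048, -0.07745706]), 'grasp_force': 0.0, 'grip_width': 0.02194281500464801}
```

View pics/g1.png

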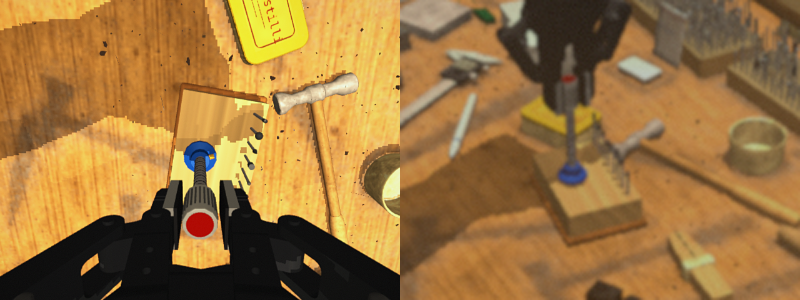

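```bash
python3 - <<'E'
from h import *
W=cam('wrist'); im=bot.camera('wrist').astype(int)
m=((im[:,:,0]>120)&(im[:,:,1]<60)&(im[:,:,2]<60)).astype(np.uint8)
n,l,s,c=cv2.connectedComponentsWithStats(m); i=1+np.argmax(s[1:,4]); print(s[i],c[i],atz(W,*(s[i][:2]+s[i][2:4]/2),.151),bot.get_obs()['eef_pos'])
E
```

```text
[ 299  341   44   39 1355] [320.69446494 360.31881919] [0.5892451  0.21059126 0.151     ] [0.58985606 0.21114657 0.12905833]
```

Call:
drive_tool(rows=[{"dx": 0,"dy": 0,"dz": 0,"wx": 0,"wy": 0,"wz": 0,"hand": 15},{"dx": 0,"dy": 0,"dz": 0,"wx": 0,"wy": 0,"wz": 0,"hand": 10},{"dx": 0,"dy": 0,"dz": 0,"wx": 0,"wy": 0,"wz": 0,"hand": 10},{"dx": 0,"dy": 0,"dz": 0,"wx": 0,"wy": 0,"wz": 0,"hand": 10},{"dx": 0,"dy": 0,"dz": 0,"wx": 0,"wy": 0,"wz": 0,"hand": 10}])

```text
clock: 4.15
eef_pos: [0.5898, 0.2111, 0.1289]
tool_rot: [0.707, 0.707, 0.001, 0.0]
ft_force: [0.3, 0.0, 5.0]
grip_width: 0.0166
grasp_force: 58.4
```

Call:
drive_tool(rows=[{"dx": 0,"dy": 0,"dz": -0.1,"wx": 0,"wy": 0,"wz": 0,"hand": 10},{"dx": 0,"dy": 0,"dz": -0.3,"wx": 0,"wy": 0,"wz": 0,"hand": 10},{"dx": 0,"dy": 0,"dz": -0.6,"wx": 0,"wy": 0,"wz": 0,"hand": 10},{"dx": 0,"dy": 0,"dz": -1.0,"wx": 0,"wy": 0,"wz": 0,"hand": 10},{"dx": 0,"dy": 0,"dz": -1.4,"wx": 0,"wy": 0,"wz": 0,"hand": 10},{"dx": 0,"dy": 0,"dz": -1.8,"wx": 0,"wy": 0,"wz": 0,"hand": 10},{"dx": 0,"dy": 0,"dz": -2.1,"wx": 0,"wy": 0,"wz": 0,"hand": 10},{"dx": 0,"dy": 0,"dz": -2.2,"wx": 0,"wy": 0,"wz": 0,"hand": 10},{"dx": 0,"dy": 0,"dz": -2.2,"wx": 0,"wy": 0,"wz": 0,"hand": 10}])

```text
clock: 5.05
eef_pos: [0.5897, 0.2111, 0.239]
tool_rot: [0.707, 0.707, 0.0, 0.0]
ft_force: [0.0, -0.5, -1.1]
grip_width: 0.0165
grasp_force: 58.7
```

Call:
drive_tool(rows=[{"dx": -0.1,"dy": 0,"dz": 0,"wx": 0,"wy": 0,"wz": 0,"hand": 10},{"dx": -0.3,"dy": 0,"dz": 0,"wx": 0,"wy": 0,"wz": 0,"hand": 10},{"dx": -0.7,"dy": 0,"dz": 0,"wx": 0,"wy": 0,"wz": 0,"hand": 10},{"dx": -1.2,"dy": 0,"dz": 0,"wx": 0,"wy": 0,"wz": 0,"hand": 10},{"dx": -1.8,"dy": 0,"dz": 0,"wx": 0,"wy": 0,"wz": 0,"hand": 10},{"dx": -2.4,"dy": 0,"dz": 0,"wx": 0,"wy": 0,"wz": 0,"hand": 10},{"dx": -3.0,"dy": -0.02,"dz": 0,"wx": 0,"wy": 0,"wz": 0,"hand": 10},{"dx": -3.6,"dy": -0.04,"dz": 0,"wx": 0,"wy": 0,"wz": 0,"hand": 10},{"dx": -4.2,"dy": -0.06,"dz": 0,"wx": 0,"wy": 0,"wz": 0,"hand": 10},{"dx": -4.8,"dy": -0.08,"dz": 0,"wx": 0,"wy": 0,"wz": 0,"hand": 10},{"dx": -5.4,"dy": -0.1,"dz": 0,"wx": 0,"wy": 0,"wz": 0,"hand": 10},{"dx": -6.0,"dy": -0.1,"dz": 0,"wx": 0,"wy": 0,"wz": 0,"hand": 10},{"dx": -6.6,"dy": -0.1,"dz": 0,"wx": 0,"wy": 0,"wz": 0,"hand": 10},{"dx": -7.2,"dy": -0.1,"dz": 0,"wx": 0,"wy": 0,"wz": 0,"hand": 10},{"dx": -7.6,"dy": -0.1,"dz": 0,"wx": 0,"wy": 0,"wz": 0,"hand": 10},{"dx": -7.8,"dy": -0.1,"dz": 0,"wx": 0,"wy": 0,"wz": 0,"hand": 10},{"dx": -7.8,"dy": -0.1,"dz": 0,"wx": 0,"wy": 0,"wz": 0,"hand": 10},{"dx": -7.8,"dy": -0.1,"dz": 0,"wx": 0,"wy": 0,"wz": 0,"hand": 10},{"dx": -7.8,"dy": -0.1,"dz": 0,"wx": 0,"wy": 0,"wz": 0,"hand": 10}])

```text
clock: 6.95
eef_pos: [0.5844, -0.1779, 0.2382]
tool_rot: [0.707, 0.708, 0.0, -0.0]
ft_force: [-0.0, 0.1, -1.4]
grip_width: 0.0167
grasp_force: 58.7
```

```bash
python3 - <<'E'
from h import *
o=bot.get_obs();W=cam('wrist'); im=bot.camera('wrist'); s=bot.camera('scene')
print(o['eef_pos'],o['tool_rot'],o['clock'],o['ft_force'])
e=o['eef_pos']; u=proj(W,[.585,-.134,.068]); print('bore pred',u,'tip pred',proj(W,e-[0,0,.113]),'disc pred',proj(W,e-[0,0,.091]))
save('b1',np.hstack([im[140:440,120:520],cv2.resize(s[260:410,280:480],(400,300),interpolation=cv2.INTER_CUBIC)]))
np.save('w_b1',im)
E
```

```text
[ 0.58444567 -0.17788739  0.23821486] [ 7.06621928e-01  7.07591240e-01  3.71789434e-05 -2.93685753e-04] 6.95 [-0.04595874  0.09870458 -1.39943905]
bore pred [323.03243326 159.90305988] tip pred [322.37236352 239.49418259] disc pred [322.4626718  249.93922822]
```

View pics/b1.png

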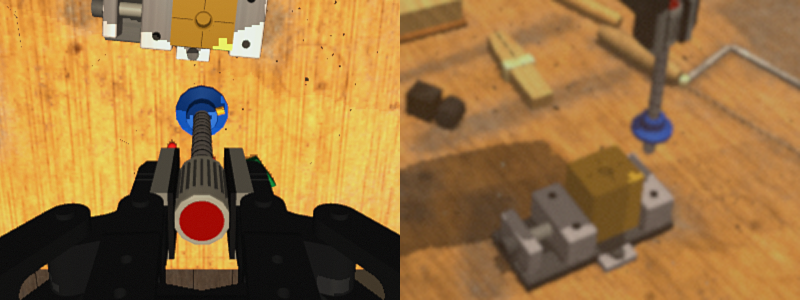

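The bore shows at about (323,159) and the disc is centred at about (322,252). Both match the predictions, so the gauge hangs straight. One refinement of the bore centre, done numerically.

```bash
python3 - <<'E'
from h import *
W=cam('wrist'); im=np.load('w_b1.npy'); x0,y0=300,140
g=cv2.resize(cv2.cvtColor(im,cv2.COLOR_RGB2GRAY)[y0:y0+40,x0:x0+46],None,fx=8,fy=8,interpolation=cv2.INTER_CUBIC)
c=cv2.HoughCircles(g,cv2.HOUGH_GRADIENT,1,200,param1=80,param2=10,minRadius=40,maxRadius=90)
print(c); u=(c[0,0,:2]+.5)/8-.5+[x0,y0]; print(u,atz(W,*u,.068))
h=cv2.cvtColor(im,cv2.COLOR_RGB2HSV); m=((h[:,:,0]>100)&(h[:,:,0]<125)&(h[:,:,1]>150)&(h[:,:,2]>60)).astype(np.uint8)
n,l,s,_=cv2.connectedComponentsWithStats(m); s=s[1+np.argmax(s[1:,4])]; d=s[:2]+(s[2:4]-1)/2
print(s,d,'disc axis',atz(W,*d,.238-.087),bot.get_obs()['eef_pos'])
E
```

```text
[[[188.5 144.5  52.9]]]
[323.125 157.625] [ 0.58526869 -0.13240156  0.068     ]
[ 296  226   51   49 1444] [321. 250.] disc axis [ 0.58380504 -0.17680257  0.151     ] [ 0.58460366 -0.17785723  0.23837845]
```

Call:
drive_tool(rows=[{"dx": 0.1,"dy": 0.02,"dz": 0,"wx": 0,"wy": 0,"wz": 0,"hand": 10},{"dx": 0.35,"dy": 0.02,"dz": 0,"wx": 0,"wy": 0,"wz": 0,"hand": 10},{"dx": 0.65,"dy": 0.02,"dz": 0.1,"wx": 0,"wy": 0,"wz": 0,"hand": 10},{"dx": 0.85,"dy": 0.02,"dz": 0.3,"wx": 0,"wy": 0,"wz": 0,"hand": 10},{"dx": 0.91,"dy": 0.02,"dz": 0.6,"wx": 0,"wy": 0,"wz": 0,"hand": 10},{"dx": 0.91,"dy": 0.02,"dz": 0.8,"wx": 0,"wy": 0,"wz": 0,"hand": 10},{"dx": 0.91,"dy": 0.02,"dz": 0.9,"wx": 0,"wy": 0,"wz": 0,"hand": 10},{"dx": 0.91,"dy": 0.02,"dz": 0.94,"wx": 0,"wy": 0,"wz": 0,"hand": 10},{"dx": 0.91,"dy": 0.02,"dz": 0.94,"wx": 0,"wy": 0,"wz": 0,"hand": 10},{"dx": 0.91,"dy": 0.02,"dz": 0.94,"wx": 0,"wy": 0,"wz": 0,"hand": 10},{"dx": 0.91,"dy": 0.02,"dz": 0.94,"wx": 0,"wy": 0,"wz": 0,"hand": 10}])

```text
clock: 8.15
eef_pos: [0.5859, -0.1339, 0.192]
tool_rot: [0.707, 0.707, 0.0, 0.001]
ft_force: [0.2, 0.1, -0.7]
grip_width: 0.0163
grasp_force: 58.7
```

```bash
python3 - <<'E'
from h import *
o=bot.get_obs(); s=bot.camera('scene'); d=bot.camera('side'); print(o['eef_pos'],o['ft_force'],o['clock'])
f=lambda i:cv2.resize(i,(400,400),interpolation=cv2.INTER_CUBIC)
save('b2',np.hstack([f(s[290:380,335:425]),f(d[120:210,285:375])]))
E
```

```text
[ 0.58586051 -0.13385781  0.19196033] [ 0.16672639  0.13955729 -0.73020039] 8.15
```

View pics/b2.png

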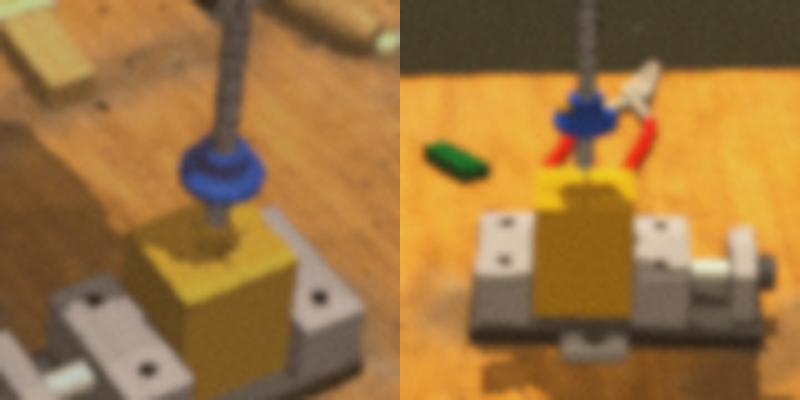

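Both views show the tip about 10 mm over the bore, near the block's centre. I'll lower it slowly to feel the entry.

Call:
drive_tool(rows=[{"dx": 0,"dy": 0,"dz": 0.04,"wx": 0,"wy": 0,"wz": 0,"hand": 10},{"dx": 0,"dy": 0,"dz": 0.08,"wx": 0,"wy": 0,"wz": 0,"hand": 10},{"dx": 0,"dy": 0,"dz": 0.12,"wx": 0,"wy": 0,"wz": 0,"hand": 10},{"dx": 0,"dy": 0,"dz": 0.14,"wx": 0,"wy": 0,"wz": 0,"hand": 10},{"dx": 0,"dy": 0,"dz": 0.16,"wx": 0,"wy": 0,"wz": 0,"hand": 10},{"dx": 0,"dy": 0,"dz": 0.18,"wx": 0,"wy": 0,"wz": 0,"hand": 10},{"dx": 0,"dy": 0,"dz": 0.2,"wx": 0,"wy": 0,"wz": 0,"hand": 10},{"dx": 0,"dy": 0,"dz": 0.22,"wx": 0,"wy": 0,"wz": 0,"hand": 10},{"dx": 0,"dy": 0,"dz": 0.24,"wx": 0,"wy": 0,"wz": 0,"hand": 10},{"dx": 0,"dy": 0,"dz": 0.26,"wx": 0,"wy": 0,"wz": 0,"hand": 10},{"dx": 0,"dy": 0,"dz": 0.28,"wx": 0,"wy": 0,"wz": 0,"hand": 10},{"dx": 0,"dy": 0,"dz": 0.28,"wx": 0,"wy": 0,"wz": 0,"hand": 10}])

```text
clock: 9.45
eef_pos: [0.5854, -0.1335, 0.1771]
tool_rot: [0.707, 0.707, -0.0, -0.0]
ft_force: [-0.2, -1.1, -2.0]
grip_width: 0.0163
grasp_force: 58.7
```

Call:
drive_tool(rows=[{"dx": 0,"dy": 0,"dz": 0.03,"wx": 0,"wy": 0,"wz": 0,"hand": 10},{"dx": 0,"dy": 0,"dz": 0.06,"wx": 0,"wy": 0,"wz": 0,"hand": 10},{"dx": 0,"dy": 0,"dz": 0.09,"wx": 0,"wy": 0,"wz": 0,"hand": 10},{"dx": 0,"dy": 0,"dz": 0.12,"wx": 0,"wy": 0,"wz": 0,"hand": 10},{"dx": 0,"dy": 0,"dz": 0.15,"wx": 0,"wy": 0,"wz": 0,"hand": 10},{"dx": 0,"dy": 0,"dz": 0.18,"wx": 0,"wy": 0,"wz": 0,"hand": 10},{"dx": 0,"dy": 0,"dz": 0.21,"wx": 0,"wy": 0,"wz": 0,"hand": 10},{"dx": 0,"dy": 0,"dz": 0.24,"wx": 0,"wy": 0,"wz": 0,"hand": 10},{"dx": 0,"dy": 0,"dz": 0.27,"wx": 0,"wy": 0,"wz": 0,"hand": 10},{"dx": 0,"dy": 0,"dz": 0.3,"wx": 0,"wy": 0,"wz": 0,"hand": 10},{"dx": 0,"dy": 0,"dz": 0.32,"wx": 0,"wy": 0,"wz": 0,"hand": 10},{"dx": 0,"dy": 0,"dz": 0.34,"wx": 0,"wy": 0,"wz": 0,"hand": 10},{"dx": 0,"dy": 0,"dz": 0.36,"wx": 0,"wy": 0,"wz": 0,"hand": 10}])

```text
clock: 10.75
eef_pos: [0.5855, -0.1335, 0.1593]
tool_rot: [0.707, 0.707, 0.0, 0.0]
ft_force: [-0.2, 0.9, 1.5]
grip_width: 0.0164
grasp_force: 59.0
```

Call:
drive_tool(rows=[{"dx": 0,"dy": 0,"dz": 0.02,"wx": 0,"wy": 0,"wz": 0,"hand": 10},{"dx": 0,"dy": 0,"dz": 0.04,"wx": 0,"wy": 0,"wz": 0,"hand": 10},{"dx": 0,"dy": 0,"dz": 0.06,"wx": 0,"wy": 0,"wz": 0,"hand": 10}])

```text
clock: 11.05
eef_pos: [0.5856, -0.1335, 0.1566]
tool_rot: [0.707, 0.707, 0.0, 0.0]
ft_force: [-0.7, 0.9, 1.9]
grip_width: 0.0162
grasp_force: 59.0
```

Call:
drive_tool(rows=[{"dx": 0,"dy": 0,"dz": 0.02,"wx": 0,"wy": 0,"wz": 0,"hand": 10},{"dx": 0,"dy": 0,"dz": 0.04,"wx": 0,"wy": 0,"wz": 0,"hand": 10}])

```text
clock: 11.25
eef_pos: [0.5856, -0.1335, 0.1544]
tool_rot: [0.707, 0.707, 0.0, 0.0]
ft_force: [-0.5, -0.3, 2.4]
grip_width: 0.0164
grasp_force: 59.0
```

Call:
drive_tool(rows=[{"dx": 0,"dy": 0,"dz": 0.02,"wx": 0,"wy": 0,"wz": 0,"hand": 10},{"dx": 0,"dy": 0,"dz": 0.04,"wx": 0,"wy": 0,"wz": 0,"hand": 10}])

```text
clock: 11.45
eef_pos: [0.586, -0.1336, 0.1539]
tool_rot: [0.707, 0.707, 0.0, 0.001]
ft_force: [-2.5, 1.0, 12.4]
grip_width: 0.0163
grasp_force: 60.1
```

Call:
drive_tool(rows=[{"dx": 0,"dy": 0,"dz": 0,"wx": 0,"wy": 0,"wz": 0,"hand": 10},{"dx": 0,"dy": 0,"dz": 0,"wx": 0,"wy": 0,"wz": 0,"hand": 10}])

```text
clock: 11.65
eef_pos: [0.586, -0.1336, 0.1539]
tool_rot: [0.707, 0.707, 0.001, 0.001]
ft_force: [-2.0, 0.4, 7.7]
grip_width: 0.0162
grasp_force: 59.9
```

```bash
python3 - <<'E'
from h import *
o=bot.get_obs(); s=bot.camera('scene'); d=bot.camera('side'); print(o['eef_pos'],o['ft_force'],o['clock'])
f=lambda i:cv2.resize(i,(400,400),interpolation=cv2.INTER_CUBIC)
save('b3',np.hstack([f(s[290:380,335:425]),f(d[120:210,285:375])]))
E
```

```text
[ 0.58598453 -0.13364464  0.15390864] [-2.01352735  0.37804316  7.74398564] 11.65
```

View pics/b3.png

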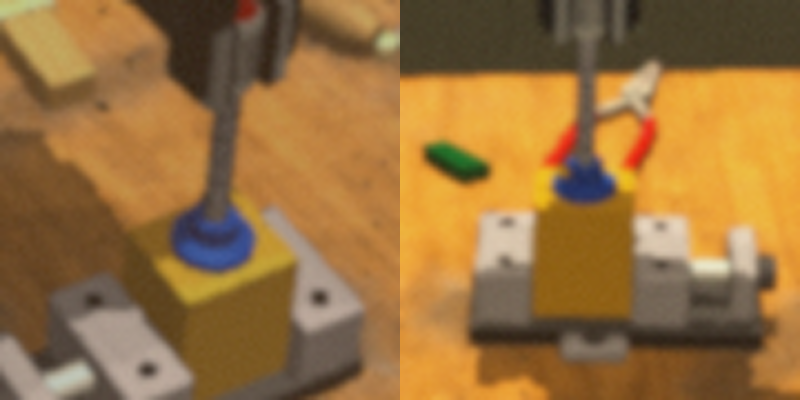

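The disc lies flat on the face in both views. A small extra press will confirm it is a hard stop.

Call:
drive_tool(rows=[{"dx": 0,"dy": 0,"dz": 0.01,"wx": 0,"wy": 0,"wz": 0,"hand": 10},{"dx": 0,"dy": 0,"dz": 0.01,"wx": 0,"wy": 0,"wz": 0,"hand": 10}])

```text
clock: 11.95
eef_pos: [0.586, -0.1337, 0.1539]
tool_rot: [0.707, 0.707, 0.001, 0.001]
ft_force: [-2.6, 0.6, 9.5]
grip_width: 0.0167
grasp_force: 60.0
```

Call:
drive_tool(rows=[{"dx": 0,"dy": 0,"dz": -0.04,"wx": 0,"wy": 0,"wz": 0,"hand": 10},{"dx": 0,"dy": 0,"dz": -0.1,"wx": 0,"wy": 0,"wz": 0,"hand": 10},{"dx": 0,"dy": 0,"dz": -0.2,"wx": 0,"wy": 0,"wz": 0,"hand": 10},{"dx": 0,"dy": 0,"dz": -0.35,"wx": 0,"wy": 0,"wz": 0,"hand": 10},{"dx": 0,"dy": 0,"dz": -0.5,"wx": 0,"wy": 0,"wz": 0,"hand": 10},{"dx": 0,"dy": 0,"dz": -0.7,"wx": 0,"wy": 0,"wz": 0,"hand": 10},{"dx": 0,"dy": 0,"dz": -1.0,"wx": 0,"wy": 0,"wz": 0,"hand": 10},{"dx": 0,"dy": 0,"dz": -1.3,"wx": 0,"wy": 0,"wz": 0,"hand": 10},{"dx": 0,"dy": 0,"dz": -1.55,"wx": 0,"wy": 0,"wz": 0,"hand": 10},{"dx": 0,"dy": 0,"dz": -1.7,"wx": 0,"wy": 0,"wz": 0,"hand": 10},{"dx": 0,"dy": 0,"dz": -1.74,"wx": 0,"wy": 0,"wz": 0,"hand": 10},{"dx": 0,"dy": 0,"dz": -1.74,"wx": 0,"wy": 0,"wz": 0,"hand": 10}])

```text
clock: 13.15
eef_pos: [0.5855, -0.1335, 0.2389]
tool_rot: [0.707, 0.707, 0.0, 0.0]
ft_force: [-0.9, -0.3, -2.3]
grip_width: 0.0161
grasp_force: 58.7
```

Call:
drive_tool(rows=[{"dx": 0.1,"dy": 0,"dz": 0,"wx": 0,"wy": 0,"wz": 0,"hand": 10},{"dx": 0.3,"dy": 0,"dz": 0,"wx": 0,"wy": 0,"wz": 0,"hand": 10},{"dx": 0.7,"dy": 0.01,"dz": 0,"wx": 0,"wy": 0,"wz": 0,"hand": 10},{"dx": 1.2,"dy": 0.02,"dz": 0,"wx": 0,"wy": 0,"wz": 0,"hand": 10},{"dx": 1.8,"dy": 0.03,"dz": 0,"wx": 0,"wy": 0,"wz": 0,"hand": 10},{"dx": 2.4,"dy": 0.03,"dz": 0,"wx": 0,"wy": 0,"wz": 0,"hand": 10},{"dx": 3.0,"dy": 0.04,"dz": 0,"wx": 0,"wy": 0,"wz": 0,"hand": 10},{"dx": 3.6,"dy": 0.05,"dz": 0,"wx": 0,"wy": 0,"wz": 0,"hand": 10},{"dx": 4.2,"dy": 0.06,"dz": 0,"wx": 0,"wy": 0,"wz": 0,"hand": 10},{"dx": 4.8,"dy": 0.07,"dz": 0,"wx": 0,"wy": 0,"wz": 0,"hand": 10},{"dx": 5.4,"dy": 0.08,"dz": 0,"wx": 0,"wy": 0,"wz": 0,"hand": 10},{"dx": 6.0,"dy": 0.08,"dz": 0,"wx": 0,"wy": 0,"wz": 0,"hand": 10},{"dx": 6.5,"dy": 0.08,"dz": 0,"wx": 0,"wy": 0,"wz": 0,"hand": 10},{"dx": 6.8,"dy": 0.08,"dz": 0,"wx": 0,"wy": 0,"wz": 0,"hand": 10},{"dx": 6.89,"dy": 0.08,"dz": 0,"wx": 0,"wy": 0,"wz": 0,"hand": 10},{"dx": 6.89,"dy": 0.08,"dz": 0,"wx": 0,"wy": 0,"wz": 0,"hand": 10},{"dx": 6.89,"dy": 0.08,"dz": 0,"wx": 0,"wy": 0,"wz": 0,"hand": 10},{"dx": 6.89,"dy": 0.08,"dz": 0,"wx": 0,"wy": 0,"wz": 0,"hand": 10},{"dx": 6.89,"dy": 0.08,"dz": 0,"wx": 0,"wy": 0,"wz": 0,"hand": 10}])

```text
clock: 15.05
eef_pos: [0.5897, 0.2099, 0.239]
tool_rot: [0.708, 0.707, 0.0, 0.0]
ft_force: [-0.3, 0.5, -0.6]
grip_width: 0.016
grasp_force: 58.7
```

Call:
drive_tool(rows=[{"dx": 0,"dy": 0,"dz": 0.1,"wx": 0,"wy": 0,"wz": 0,"hand": 10},{"dx": 0,"dy": 0,"dz": 0.3,"wx": 0,"wy": 0,"wz": 0,"hand": 10},{"dx": 0,"dy": 0,"dz": 0.6,"wx": 0,"wy": 0,"wz": 0,"hand": 10},{"dx": 0,"dy": 0,"dz": 0.9,"wx": 0,"wy": 0,"wz": 0,"hand": 10},{"dx": 0,"dy": 0,"dz": 1.2,"wx": 0,"wy": 0,"wz": 0,"hand": 10},{"dx": 0,"dy": 0,"dz": 1.4,"wx": 0,"wy": 0,"wz": 0,"hand": 10},{"dx": 0,"dy": 0,"dz": 1.55,"wx": 0,"wy": 0,"wz": 0,"hand": 10},{"dx": 0,"dy": 0,"dz": 1.6,"wx": 0,"wy": 0,"wz": 0,"hand": 10},{"dx": 0,"dy": 0,"dz": 1.6,"wx": 0,"wy": 0,"wz": 0,"hand": 10},{"dx": 0,"dy": 0,"dz": 1.6,"wx": 0,"wy": 0,"wz": 0,"hand": 10}])

```text
clock: 16.05
eef_pos: [0.5899, 0.2112, 0.1595]
tool_rot: [0.707, 0.707, 0.001, 0.0]
ft_force: [0.2, 0.4, -0.1]
grip_width: 0.0164
grasp_force: 58.7
```

Call:
drive_tool(rows=[{"dx": 0,"dy": 0,"dz": 0.04,"wx": 0,"wy": 0,"wz": 0,"hand": 10},{"dx": 0,"dy": 0,"dz": 0.08,"wx": 0,"wy": 0,"wz": 0,"hand": 10},{"dx": 0,"dy": 0,"dz": 0.12,"wx": 0,"wy": 0,"wz": 0,"hand": 10},{"dx": 0,"dy": 0,"dz": 0.16,"wx": 0,"wy": 0,"wz": 0,"hand": 10},{"dx": 0,"dy": 0,"dz": 0.2,"wx": 0,"wy": 0,"wz": 0,"hand": 10},{"dx": 0,"dy": 0,"dz": 0.24,"wx": 0,"wy": 0,"wz": 0,"hand": 10},{"dx": 0,"dy": 0,"dz": 0.28,"wx": 0,"wy": 0,"wz": 0,"hand": 10},{"dx": 0,"dy": 0,"dz": 0.3,"wx": 0,"wy": 0,"wz": 0,"hand": 10},{"dx": 0,"dy": 0,"dz": 0.3,"wx": 0,"wy": 0,"wz": 0,"hand": 10}])

```text
clock: 16.95
eef_pos: [0.5894, 0.2109, 0.1435]
tool_rot: [0.707, 0.707, -0.0, -0.0]
ft_force: [0.1, -0.1, -0.9]
grip_width: 0.0165
grasp_force: 58.7
```

Tip is in the socket mouth with no force, so I'll continue down.

Call:
drive_tool(rows=[{"dx": 0,"dy": 0,"dz": 0.03,"wx": 0,"wy": 0,"wz": 0,"hand": 10},{"dx": 0,"dy": 0,"dz": 0.06,"wx": 0,"wy": 0,"wz": 0,"hand": 10},{"dx": 0,"dy": 0,"dz": 0.09,"wx": 0,"wy": 0,"wz": 0,"hand": 10},{"dx": 0,"dy": 0,"dz": 0.12,"wx": 0,"wy": 0,"wz": 0,"hand": 10},{"dx": 0,"dy": 0,"dz": 0.15,"wx": 0,"wy": 0,"wz": 0,"hand": 10},{"dx": 0,"dy": 0,"dz": 0.18,"wx": 0,"wy": 0,"wz": 0,"hand": 10},{"dx": 0,"dy": 0,"dz": 0.21,"wx": 0,"wy": 0,"wz": 0,"hand": 10},{"dx": 0,"dy": 0,"dz": 0.24,"wx": 0,"wy": 0,"wz": 0,"hand": 10},{"dx": 0,"dy": 0,"dz": 0.26,"wx": 0,"wy": 0,"wz": 0,"hand": 10},{"dx": 0,"dy": 0,"dz": 0.26,"wx": 0,"wy": 0,"wz": 0,"hand": 10}])

```text
clock: 17.95
eef_pos: [0.5894, 0.211, 0.1306]
tool_rot: [0.707, 0.707, -0.0, -0.0]
ft_force: [0.8, -0.4, -1.3]
grip_width: 0.0168
grasp_force: 58.7
```

Call:
drive_tool(rows=[{"dx": 0,"dy": 0,"dz": 0.02,"wx": 0,"wy": 0,"wz": 0,"hand": 10},{"dx": 0,"dy": 0,"dz": 0.04,"wx": 0,"wy": 0,"wz": 0,"hand": 10},{"dx": 0,"dy": 0,"dz": 0.04,"wx": 0,"wy": 0,"wz": 0,"hand": 10}])

```text
clock: 18.25
eef_pos: [0.5896, 0.2111, 0.1291]
tool_rot: [0.707, 0.707, 0.0, 0.0]
ft_force: [0.2, -0.6, 0.3]
grip_width: 0.0164
grasp_force: 59.1
```

Call:
drive_tool(rows=[{"dx": 0,"dy": 0,"dz": 0.02,"wx": 0,"wy": 0,"wz": 0,"hand": 10},{"dx": 0,"dy": 0,"dz": 0.02,"wx": 0,"wy": 0,"wz": 0,"hand": 10}])

```text
clock: 18.45
eef_pos: [0.5898, 0.2112, 0.1289]
tool_rot: [0.707, 0.707, 0.001, 0.0]
ft_force: [-2.0, -1.3, 5.1]
grip_width: 0.0165
grasp_force: 59.5
```

Tip stands on the floor, at the same TCP height as before the lift. I'll release and withdraw.

Call:
drive_tool(rows=[{"dx": 0,"dy": 0,"dz": 0,"wx": 0,"wy": 0,"wz": 0,"hand": 19},{"dx": 0,"dy": 0,"dz": 0,"wx": 0,"wy": 0,"wz": 0,"hand": 24},{"dx": 0,"dy": 0,"dz": 0,"wx": 0,"wy": 0,"wz": 0,"hand": 34},{"dx": 0,"dy": 0,"dz": 0,"wx": 0,"wy": 0,"wz": 0,"hand": 45},{"dx": 0,"dy": 0,"dz": 0,"wx": 0,"wy": 0,"wz": 0,"hand": 45},{"dx": 0,"dy": 0,"dz": -0.1,"wx": 0,"wy": 0,"wz": 0,"hand": 45},{"dx": 0,"dy": 0,"dz": -0.3,"wx": 0,"wy": 0,"wz": 0,"hand": 45},{"dx": 0,"dy": 0,"dz": -0.7,"wx": 0,"wy": 0,"wz": 0,"hand": 45},{"dx": 0,"dy": 0,"dz": -1.2,"wx": 0,"wy": 0,"wz": 0,"hand": 45},{"dx": 0,"dy": 0,"dz": -1.7,"wx": 0,"wy": 0,"wz": 0,"hand": 45},{"dx": 0,"dy": 0,"dz": -2.1,"wx": 0,"wy": 0,"wz": 0,"hand": 45},{"dx": -0.3,"dy": 0,"dz": -2.3,"wx": 0,"wy": 0,"wz": 0,"hand": 45},{"dx": -0.8,"dy": 0,"dz": -2.3,"wx": 0,"wy": 0,"wz": 0,"hand": 45},{"dx": -1.2,"dy": 0,"dz": -2.3,"wx": 0,"wy": 0,"wz": 0,"hand": 45},{"dx": -1.4,"dy": 0,"dz": -2.3,"wx": 0,"wy": 0,"wz": 0,"hand": 45},{"dx": -1.4,"dy": 0,"dz": -2.3,"wx": 0,"wy": 0,"wz": 0,"hand": 45}])

```text
clock: 20.05
eef_pos: [0.5894, 0.1391, 0.2429]
tool_rot: [0.708, 0.706, -0.0, -0.0]
ft_force: [-0.9, -0.6, -0.4]
grip_width: 0.0452
grasp_force: 0.0
```

```bash
python3 - <<'E'
from h import *
W=bot.camera('wrist'); s=bot.camera('scene'); d=bot.camera('side')
f=lambda i:cv2.resize(i,(266,400),interpolation=cv2.INTER_CUBIC)
save('end',np.hstack([cv2.resize(W[30:230,230:363],(266,400)),f(s[190:290,245:312]),f(d[215:315,310:377])]))
E
```

```text
(no output)
```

View pics/end.png

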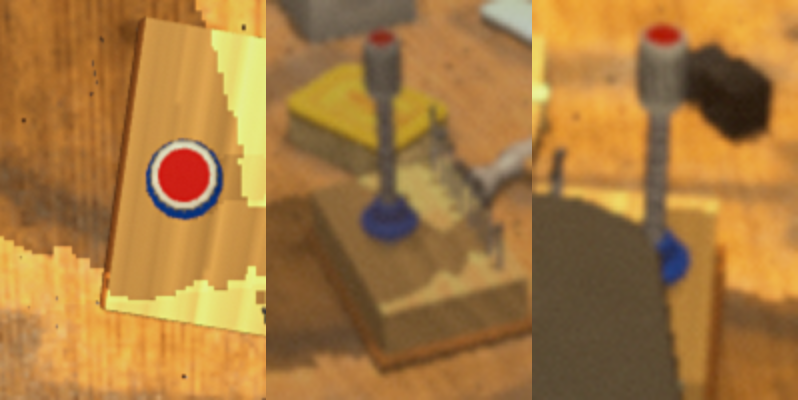

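The gauge stands upright in its socket, with the head top at (184,175) in the crop. The disc now sits clear of the block top.

```bash
python3 -c "
from h import *
print(bot.job_done())"
```

```text
the job is handed in; nothing more can be done
None
```

The job is handed in: the tip met a hard stop at about 27 mm, estimated from the arm's position rather than read off the disc, and the gauge stands upright in its socket with the disc left where the face pushed it.

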